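# Engage the turning key in a gear unit's hidden coupling and turn it to the index

### The arm

A 7-joint arm with a two-finger parallel gripper is mounted at the origin on a cart in front of the work surface, level with it; the furniture and walls round the work are solid. World frame = base frame: x ahead of the robot, y to its left, z up, the work surface at z = 0. Lengths are in m, angles in degrees, forces in N, time in s.
With the tool pointing down it reaches from about 0.4 to 0.925 m from the base axis. Payload 4.1 kg.
Tool frame: the origin (TCP) lies between the finger pads; the fingertips stand 19 mm ahead of it and the grasp point (between the pads) is the TCP; z points along the fingers, y is the line along which they close (so a half turn about z gives the same grasp; the last joint's range is limited). The gripper opens to 85 mm and grips with 20 to 120 N. Pads are 22 mm wide; open, the fingers measure 114 mm over their backs; the gripper's body (76 mm by 85 mm) begins 54 mm behind the grasp point. The pads swing forward as they close: fully open they stand 13 mm farther back than shut.
Start: joints at [-76.318, 22.827, 2.584, 88.041, -1.071, 69.15, -2.905], TCP at [0.215, 0.613, 0.25] pointing down, gripper open.
Joint ranges: [-161.44, 161.44], [-28.35, 127.94], [-78.24, 83.42], [0, 140.83], [-78.03, 258.03], [13.02, 114.36], [-168.23, 168.23]. Speed limits (degrees/s): [147.25, 147.25, 180, 180, 180, 180, 180].

### API

Orientations are given as a 3x3 rotation matrix whose columns are the frame's x, y, z axes.
In Python, from rig import get_state, grab_frame, close_job gives the robot as it stands.
- The arm moves only by the tool send_rows, never from a script. Its argument "plan" is a list of rows, each a list of 5 numbers: the finger opening in m, from 0 to 0.0854, then the shift along the tool's x, y, z in m, then the turn about the tool's z in rad. In form: [[fingers, tx, ty, tz, spin], ...]. A call has 1 to 12 rows; each row is the pose to reach, as a shift and turn from the pose commanded when the call began, along the tool's axes at that moment; what a row does not reach only later rows make up. A row lasts 1/8 s, in which the tool goes at most 62.5 mm and 10.7 degrees, less where a joint would pass 70% of its speed; a pose out of reach is approached as far as the arm can. A call with a gripper value outside its range is refused whole. The fingers move at their own pace and stop on an object; "force" is the grip in N (left out, the last holds). Time passes only in rows, so rows that repeat a pose let the fingers close. It gives the time, the measured TCP pose, the force, the opening and the grip force at its end, in the units of the state.
- get_state(): the state, without advancing time (a new reading comes with each control period).
- grab_frame(name): name is "scene" or "top"; returns a dict with "image" (400x640x3 uint8, blue, green, red), "intrinsics" (3x3 intrinsics, pixels), "rvec" (rotation vector, rad) and "tvec" (3), from world to camera coordinates, as OpenCV has them. Camera axes: x right, y down, z forward; pixel columns grow to the right and rows downward; lengths in m; the calibration is good to about 2 mm. A picture is of the moment at which its call begins. There is no depth.
- close_job(): hands the job in; it is judged then, once.
The state is a dict: "time_s": time; "joint_positions": joint angles; "qd": joint speeds; "joint_torque": joint torques, N m; "position": TCP position; "tool_rot": TCP orientation; "wrist_force": force on the tool from outside, world axes, zero at the start; "wrist_torque": the same for the moment, N m; "width": finger opening in m; "finger_force": force on a finger pad.
Only numpy, scipy, OpenCV 4.12 (cv2) and the standard library are available. Lean on these libraries where they do the work, as an engineer would, in place of code of your own. Each camera call takes 0.05 s, during which the arm holds its last target. There are 200 camera calls.

### The job

Take the T-handled turning key out of its wooden stand and put it tang-down into the bore of the grey gear unit; feel for the slotted coupling at the bottom by turning the key with only light pressure until the tang drops in and the collar sits fully home on the unit's top face. Then, keeping it fully home, turn the coupling with the key until the T-handle is in line with the two index ribs on top of the unit, and let go, leaving the key fully home. Be gentle (never force the key into the unit) and leave the duct tape, the sanding block and the pliers where they are.

Things in the scene. Friction and masses are not known exactly. Their poses are not given: they have to be found in the camera images.
- turning_key: Steel T-handled turning key, 105 mm tall, about 0.2 kg, upright in the stand. Origin at the tip of its tang (lowest point, on the axis); z up the shaft, x along the T-handle and the tang. Tang: two flats, 28 mm along x, 7 mm thick along y, z 0 to 14 mm. Shank: 32 mm diameter, z 14 to 54 mm, lower edge chamfered. A half turn gives the same key.
- collar (a point): centre of the underside of the key's collar, 54 mm above its tip; collar 45 mm in diameter, 6 mm thick; above it a neck 15 mm in diameter up to 75 mm above the tip. A push of 5 to 10 N is enough to feel for the slot and to seat the key
- handle (a point): centre of the key's T-handle bar, 90 mm above the tip: 60 mm along x, 14 mm thick along y, 30 mm tall (75 to 105 mm above the tip); grasp it from above across its 14 mm thickness; axes as the key's
- gear_unit: Grey gear unit fixed to the bench: body 94 x 74 mm, 68 mm tall, on a dark 120 x 90 mm foot plate; a shaft stub sticks out of its +y side. Origin at the centre of its underside, z up, x along the line of the two steel index ribs on its top (17 x 4 mm, 3 mm high, centred 37.5 mm either side of the bore). The T-handle may lie on that line either way round.
- bore_mouth (a point): centre of the bore at the unit's top face, 68 mm above the bench; bore 34 mm in diameter (1 mm clearance round the shank), 2 mm chamfer. Tang on the coupling's face: the key's tip is 24 mm above the bench, the collar 10 mm off the top face. Fully home: tip 14 mm above the bench, collar on the top face.
- coupling_face (a point): centre of the hidden coupling's flat face, 44 mm down the bore (axes: the unit's). Slot right across it, 9.5 mm wide, 13 mm deep, at the start 0.4 to 1.5 rad counter-clockwise (from above) of the unit's x, angle not measured; the tang enters within about 0.09 rad of it. The coupling turns on the bore axis against a drag of 0.15 N m and stays put; light rubbing does not move it.
- key_stand: fixed wooden block 76 x 76 x 60 mm with a round hole, 36 mm in diameter and 57 mm deep, in the middle of its top; the key stands in it with its collar on the block's top (key tip 6 mm above the bench). Origin at the centre of its underside. A fixed bench vice, 126 mm tall, stands between stand and gear unit: carry the key over it.
- duct_tape: grey roll of duct tape lying flat, 94 mm across, 48 mm high; bystander, origin under its centre
- sanding_block: brown sanding block, 62 x 113 x 34 mm; bystander, origin under its centre
- pliers_red: pliers with red handles, 59 x 177 x 14 mm, lying flat; bystander, origin under their centre
Mind the look-alikes: they are no part of the job. Leave any purple or turquoise look-alike of the turning_key alone. Leave any pink look-alike of the gear_unit alone.

How it is judged (in metres and radians):
On the way, in this order (a step that is already met when the one before it is completed fails the run):
1. the key is drawn out of its stand (height (world z) of turning_key above 0.063 m), for 0.1 s.
2. the key's tang has dropped into the coupling's slot and its collar sits on the gear unit (z of turning_key in the frame of gear_unit below 0.0175 m and horizontal distance between turning_key and bore_mouth below 0.004 m and angle between turning_key's own z axis and vertical below 0.06 rad), for 0.2 s.
At the end, for the whole second after the job is handed in: the key stands released and at rest in the gear unit, its collar within 3.5 mm of the top face, its axis within 4 mm of the bore's and upright within 0.06 rad, and its T-handle within 0.13 rad of the line of the index ribs (all of step 2 and angle between the x axis of turning_key and the x axis of gear_unit, either way round below 0.13 rad and linear speed of turning_key below 0.02 m/s); the robot touches nothing.
It fails at once if the tang is forced: more than 30 N between the key's tang and the gear unit with its coupling (contact force between turning_key_c0 and gear_unit above 30 N).
It fails at once if the key is tipped over (angle between turning_key's own z axis and vertical above 0.6 rad).
It fails at once if the duct tape, sanding block or pliers are pushed more than 20 mm (distance of any of duct_tape, sanding_block, pliers_red from where it was at the start of the episode above 0.02 m).
It also fails if it takes over 72 s, if anything falls off the work surface, if the arm or the gripper's body presses on something with over 40 N, if the wrist force passes 120 N, or if a joint passes its speed limit or range.

## Working session

There is one attempt and no reset: what is moved stays moved. The work goes in short steps, Python scripts to look and compute and a tool call to move; the robot and the scene stay as the last step left them, time stands still between calls to the robot, and variables do not carry over. Pictures are saved under pics/ and viewed, at most 10 in all, crops included, and the job is handed in when it is done.

Besides the shell and the picture viewer there is one more tool, called after "Emit:" as name(argument=value, ...) on one line, values as JSON. send_rows: Moves the arm, as the interface text tells. Its arguments: {"type":"object","properties":{"plan":{"type":"array","items":{"type":"array","items":{"type":"number"}}},"force":{"type":"number"}},"required":["plan"]}

```bash
mkdir -p pics
cat > h.py <<'E'
import numpy as np, cv2
from rig import get_state, grab_frame, close_job
def cam(f):
    R=cv2.Rodrigues(np.array(f["rvec"],float))[0]; t=np.array(f["tvec"],float).reshape(3); return np.array(f["intrinsics"],float).reshape(3,3),R,t
def ray(f,uv,z):
    K,R,t=cam(f); c=-R.T@t; d=R.T@np.linalg.solve(K,[uv[0],uv[1],1.]); return c+d*(z-c[2])/d[2]
def proj(f,p):
    K,R,t=cam(f); q=K@(R@np.array(p,float)+t); return q[:2]/q[2]
E
python3 - <<'E'
from h import *
for n in("scene","top"):
    f=grab_frame(n); cv2.imwrite(f"pics/{n}0.png",f["image"]); K,R,t=cam(f); print(n,(-R.T@t).round(3),R[2].round(2),K[0,0])
s=get_state();print(s)
E
```

```text
scene [-0.279 -0.643  0.62 ] [ 0.68  0.58 -0.45] 452.0383959128607
top [0.334 0.052 1.563] [ 0.15 -0.02 -0.99] 448.32172746471406
{'time_s': 0.1, 'joint_positions': array([-76.31632887,  22.8662628 ,   2.58010841,  88.10561999,
        -1.07255223,  69.15124192,  -2.90523557]), 'qd': array([-0.05656906, -0.09659833,  0.02585568, -0.29657102, -0.05882505,
       -0.05804951,  0.01790133]), 'joint_torque': array([ 3.89187262e-03, -4.76260936e+01,  1.37027845e+00, -2.54950672e+01,
        1.21374332e-02,  5.00811992e-03,  1.68423509e-05]), 'position': array([0.21522286, 0.6127712 , 0.24939359]), 'tool_rot': array([[-9.43512230e-01,  3.31337354e-01, -4.78309499e-04],
       [ 3.31337685e-01,  9.43510776e-01, -1.65982117e-03],
       [-9.86705884e-05, -1.72454354e-03, -9.99998508e-01]]), 'wrist_force': array([0.23688575, 0.06252776, 0.28588173]), 'wrist_torque': array([-0.03064959, -0.00065714, -0.02565674]), 'finger_force': 0.0, 'width': 0.08567862735346472}
```

View pics/scene0.png

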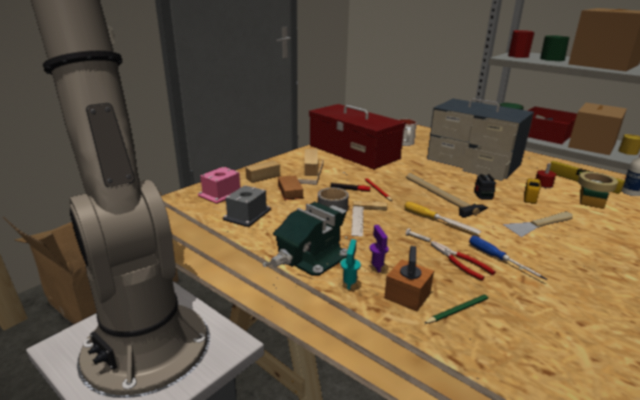

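View pics/top0.png

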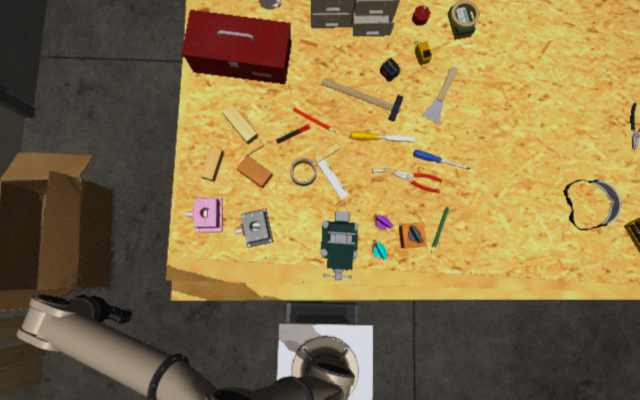

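Key candidates (top image): grey key in the wooden stand (413,235), purple (384,222), turquoise (380,250). Gear unit candidates: grey (256,227), pink (207,214). By the description I choose the grey key in the stand and the grey unit. A close crop will check the choice.

Run:
```python
from h import *
f=grab_frame("top"); g=grab_frame("scene"); a=f["image"];b=g["image"]
r=lambda im,x,y,w=50:cv2.resize(im[y-w//2:y+w//2,x-w//2:x+w//2],(400,300) if 0 else (300,300),interpolation=cv2.INTER_CUBIC)
top=np.hstack([r(a,413,235),r(a,256,227)]); bot=np.hstack([r(b,410,275,80),r(b,246,204,60)])
cv2.imwrite("pics/c1.png",np.vstack([top,bot]))
print("key",ray(f,(413,235),.105),"unit",ray(f,(256,226),.068))
```

```text
key [ 0.44903936 -0.27588734  0.105     ] unit [0.46907879 0.24111834 0.068     ]
```

View pics/c1.png

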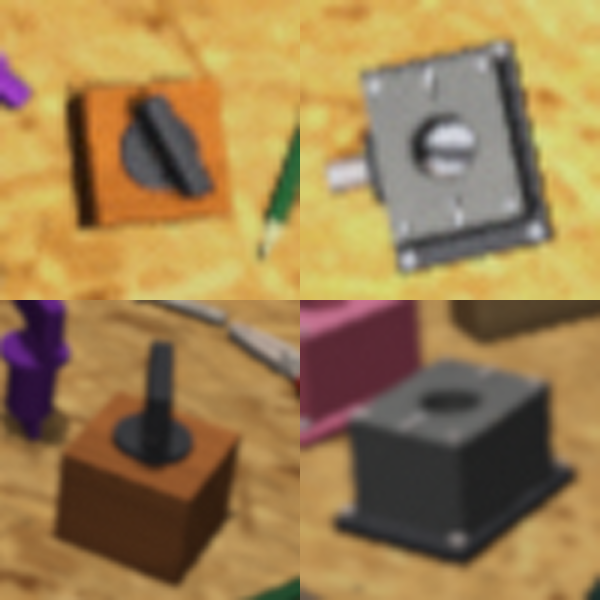

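Run:
```python
from h import *
f=grab_frame("top"); a=f["image"]
def face(a,x,y,w,S,cond,z,nm):
    c=cv2.resize(a[y-w:y+w,x-w:x+w],None,fx=S,fy=S,interpolation=cv2.INTER_CUBIC)
    hsv=cv2.cvtColor(c,cv2.COLOR_BGR2HSV); m=cond(hsv).astype(np.uint8)*255
    m=cv2.morphologyEx(m,cv2.MORPH_OPEN,np.ones((9,9)))
    cs=max(cv2.findContours(m,cv2.RETR_EXTERNAL,cv2.CHAIN_APPROX_NONE)[0],key=cv2.contourArea)
    if nm!="handle":cs=cv2.convexHull(cs)
    pts=np.array([ray(f,((p[0][0]+.5)/S-.5+x-w,(p[0][1]+.5)/S-.5+y-w),z)[:2] for p in cs],np.float32)
    r=cv2.minAreaRect(pts*1000); print(nm,np.round(r[0],1),np.round(r[1],1),r[2])
    o=c.copy();cv2.drawContours(o,[cs],-1,(0,255,0),1);return cv2.resize(o,(400,400))
A=face(a,256,227,25,8,lambda h:(h[...,1]<70)&(h[...,2]>85),.068,"unit")
B=face(a,413,235,20,10,lambda h:(h[...,1]>120)&(h[...,2]>140)&(h[...,0]<15),.060,"stand")
cc=a[222:250,398:428];print(cv2.cvtColor(cc,cv2.COLOR_BGR2HSV)[2:26:3,4:26:2,2])
print(cv2.cvtColor(a[202:252,231:281],cv2.COLOR_BGR2HSV)[5:45:4,10:44:3,1:].tolist()[4])
cv2.imwrite("pics/c2.png",np.hstack([A,B]))
# handle ends by hand (top face z=.105)
for u in ((388+153/6-.5,210+100/6-.5),(388+202/6-.5,210+188/6-.5)): print(ray(f,u,.105))
```

```text
unit [467.4 255.4] [ 98.8 114. ] 14.7542142868042
stand [ 452.8 -287.1] [74.4 73.1] 6.450573921203613
[[169 182 184 193 187 178 197 209 215 218 217]
 [156 210 208 190  82  61  92 148 211 209 214]
 [130 213 214 196  73  27  87  86 126 210 219]
 [120 218 218 100  91  41  37  94  81 120 213]
 [ 87 215 215 107  93  87  48  40  92  94 204]
 [ 61 195 201 185  96  90  78  33  51  88 110]
 [ 51 177 204 203 201 193 182 150  81  98 151]
 [ 46 145 199 201 200 204 203 202 194 185 188]]
[[155, 179], [5, 148], [10, 146], [10, 99], [17, 133], [13, 199], [3, 154], [5, 148], [5, 105], [11, 91], [120, 218], [134, 215]]
[ 0.47798658 -0.27612263  0.105     ]
[ 0.43066418 -0.3025143   0.105     ]
```

View pics/c2.png

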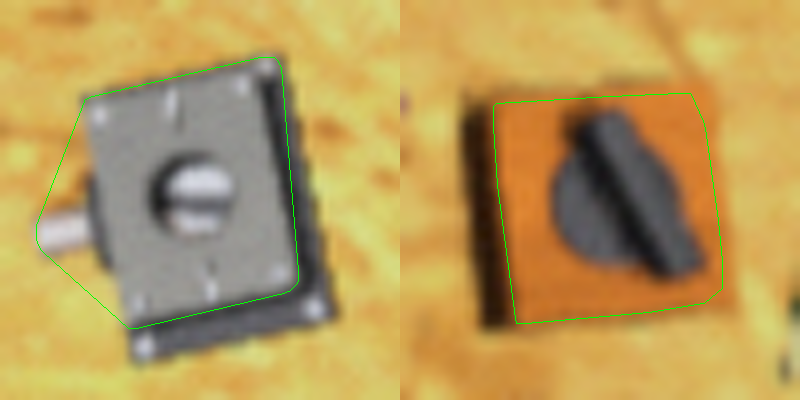

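Run:
```python
from h import *
f=grab_frame("top"); a=f["image"];g=grab_frame("scene")
S=8;c=cv2.resize(a[202:252,231:281],None,fx=S,fy=S,interpolation=cv2.INTER_CUBIC)
h=cv2.cvtColor(c,cv2.COLOR_BGR2HSV);m=((h[...,1]<60)&(h[...,2]>115)).astype(np.uint8)*255
m=cv2.morphologyEx(m,cv2.MORPH_CLOSE,np.ones((25,25)));m=cv2.morphologyEx(m,cv2.MORPH_OPEN,np.ones((81,81)))
cs=max(cv2.findContours(m,cv2.RETR_EXTERNAL,cv2.CHAIN_APPROX_NONE)[0],key=cv2.contourArea)
P=lambda x,y,z=.068:ray(f,((x+.5)/S-.5+231,(y+.5)/S-.5+202),z)
r=cv2.minAreaRect(np.array([P(*p[0])[:2]*1000 for p in cs],np.float32));print(r)
print("ribs",P(171,103,.071),P(211,285,.071),"bore",P(193,195))
print("scene bore",ray(g,(245.5,193.9),.068),"collar",ray(g,(410,271.3),.064))
k=cv2.resize(a[215:255,393:433],None,fx=10,fy=10,interpolation=cv2.INTER_CUBIC)
K=lambda x,y,z:ray(f,((x+.5)/10-.5+393,(y+.5)/10-.5+215),z)
print("collar",K(622-400,200,.066),"hand",K(610-400,122,.105),K(688-400,262,.105))
# predicted corners of stand/handle checks
print("slot", P(165,210,.024),P(235,200,.024))
```

```text
((470.2235107421875, 248.062744140625), (95.45539093017578, 76.90760040283203), 6.248248100280762)
ribs [0.50710881 0.25599263 0.071     ] [0.43177882 0.23596384 0.071     ] bore [0.46917865 0.24548177 0.068     ]
scene bore [0.4690994  0.24780471 0.068     ] collar [ 0.45395343 -0.28756729  0.064     ]
collar [ 0.45375933 -0.29058779  0.066     ] hand [ 0.47611469 -0.27791862  0.105     ] [ 0.43095002 -0.30311879  0.105     ]
slot [0.46641347 0.26281153 0.024     ] [0.47144573 0.23313754 0.024     ]
```

Emit:
send_rows(plan=[[0.085, -0.04, -0.02, 0, 0.1], [0.085, -0.08, -0.045, 0, 0.2], [0.085, -0.12, -0.07, 0, 0.3], [0.085, -0.16, -0.095, 0, 0.42], [0.085, -0.2, -0.12, 0, 0.54], [0.085, -0.24, -0.145, 0, 0.66], [0.085, -0.28, -0.17, 0, 0.78], [0.085, -0.32, -0.195, 0, 0.9], [0.085, -0.36, -0.22, 0, 1.0], [0.085, -0.4, -0.245, 0, 1.1], [0.085, -0.43, -0.265, 0, 1.2], [0.085, -0.45, -0.28, 0, 1.25]])

```text
time_s: 1.85
position: [0.5482, 0.1983, 0.2505]
tool_rot: [[0.02, 1.0, 0.0], [1.0, -0.02, -0.0], [-0.0, 0.0, -1.0]]
wrist_force: [-0.1, 1.0, 0.1]
width: 0.085
finger_force: 0.0
```

```bash
cat >> h.py <<'E'
def shift(target,yaw):
    s=get_state();T=np.array(s["tool_rot"]);d=np.array(target)-s["position"]
    y0=np.degrees(np.arctan2(T[1,0],T[0,0])); dy=(yaw-y0+180)%360-180
    print("t",round(s["time_s"],2),"pos",s["position"].round(4),"yaw",y0.round(2),"zax",T[:,2].round(4),"q",np.round(s["joint_positions"],0),"F",np.round(s["wrist_force"],1),"w",round(s["width"],4))
    print("shift",(T.T@d).round(4),"spin",round(-np.radians(dy),4))
E
python3 -c "
from h import *
shift([.4535,-.2885,.2],29.2)"
```

```text
t 1.85 pos [0.5482 0.1983 0.2505] yaw 88.84 zax [ 4.e-04 -1.e-04 -1.e+00] q [-46.  18.  28.  98.  -9.  67. -17.] F [-0.1  1.   0.1] w 0.085
shift [-0.4886 -0.0848  0.0505] spin 1.0409
```

Emit:
send_rows(plan=[[0.085, -0.04, 0, 0, 0.1], [0.085, -0.085, -0.01, 0, 0.2], [0.085, -0.13, -0.015, 0, 0.3], [0.085, -0.175, -0.02, 0, 0.4], [0.085, -0.22, -0.03, 0, 0.5], [0.085, -0.265, -0.04, 0, 0.6], [0.085, -0.31, -0.05, 0, 0.7], [0.085, -0.355, -0.055, 0.01, 0.8], [0.085, -0.4, -0.065, 0.02, 0.9], [0.085, -0.44, -0.075, 0.03, 1.0], [0.085, -0.475, -0.082, 0.045, 1.041], [0.085, -0.4885, -0.085, 0.05, 1.041]])

```text
time_s: 3.35
position: [0.4514, -0.2887, 0.1996]
tool_rot: [[0.874, 0.487, -0.002], [0.487, -0.874, 0.001], [-0.001, -0.002, -1.0]]
wrist_force: [0.1, 0.5, -0.3]
width: 0.0849
finger_force: 0.0
```

Run:
```python
from h import *
shift([.4535,-.2885,.095],29.2)
f=grab_frame("top");g=grab_frame("scene")
a=cv2.resize(f["image"][195:275,373:453],(400,400),interpolation=cv2.INTER_CUBIC)
b=cv2.resize(g["image"][190:310,350:470],(400,400),interpolation=cv2.INTER_CUBIC)
cv2.imwrite("pics/d1.png",np.hstack([a,b]))
```

```text
t 3.35 pos [ 0.4514 -0.2887  0.1996] yaw 29.12 zax [-1.7e-03  8.0e-04 -1.0e+00] q [-12.  20.  50. 108. -17.  60. -16.] F [ 0.1  0.5 -0.3] w 0.0849
shift [0.002  0.001  0.1046] spin -0.0014
```

View pics/d1.png

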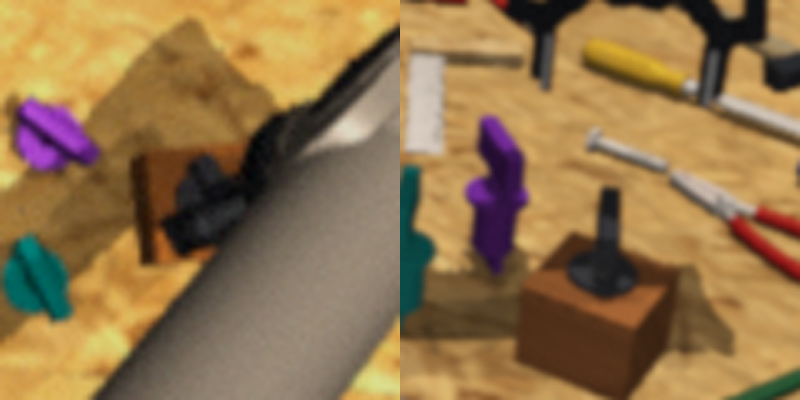

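Emit:
send_rows(plan=[[0.05, 0.002, 0.001, 0.02, 0], [0.05, 0.002, 0.001, 0.045, 0], [0.05, 0.002, 0.001, 0.065, 0], [0.05, 0.002, 0.001, 0.085, 0], [0.05, 0.002, 0.001, 0.1, 0], [0.05, 0.002, 0.001, 0.105, 0], [0.05, 0.002, 0.001, 0.105, 0], [0.03, 0.002, 0.001, 0.105, 0], [0.02, 0.002, 0.001, 0.105, 0], [0.01, 0.002, 0.001, 0.105, 0], [0.005, 0.002, 0.001, 0.105, 0], [0.005, 0.002, 0.001, 0.105, 0]], force=40)

```text
time_s: 4.95
position: [0.4567, -0.2873, 0.0959]
tool_rot: [[0.871, 0.491, 0.001], [0.491, -0.871, -0.0], [0.001, 0.001, -1.0]]
wrist_force: [-0.8, 0.7, 5.8]
width: 0.0131
finger_force: 40.7
```

```bash
python3 -c "
from h import *
shift([.4535,-.2885,.25],29.2);s=get_state();print(s['wrist_torque'],s['finger_force'])"
```

```text
t 4.95 pos [ 0.4567 -0.2873  0.0959] yaw 29.38 zax [ 1.3e-03 -5.0e-04 -1.0e+00] q [ -7.  28.  44. 113. -25.  49. -10.] F [-0.8  0.7  5.8] w 0.0131
shift [-0.0033 -0.0003 -0.1541] spin 0.0031
[-0.03974449  0.10423676  0.00552625] 40.67337602376938
```

Emit:
send_rows(plan=[[0.005, 0, 0, -0.01, 0], [0.005, 0, 0, -0.025, 0], [0.005, 0, 0, -0.045, 0], [0.005, 0, 0, -0.065, 0], [0.005, 0, 0, -0.085, 0], [0.005, 0, 0, -0.105, 0], [0.005, 0, 0, -0.125, 0], [0.005, 0, 0, -0.145, 0], [0.005, 0, 0, -0.16, 0], [0.005, 0, 0, -0.16, 0], [0.005, 0, 0, -0.16, 0]])

```text
time_s: 6.32
position: [0.4557, -0.2864, 0.2546]
tool_rot: [[0.871, 0.491, -0.001], [0.491, -0.871, 0.001], [-0.001, -0.001, -1.0]]
wrist_force: [-0.7, 0.3, -3.2]
width: 0.0132
finger_force: 39.7
```

Run:
```python
from h import *
s=get_state();print(s['wrist_torque'],s['finger_force'])
shift([.47,.2465,.25],60)
g=grab_frame("scene");p=s["position"];u=proj(g,p);print(u)
x,y=int(u[0]),int(u[1])+15
T=np.array(s["tool_rot"])
print([proj(g,p+np.array([0,0,-d])).round(1).tolist() for d in (.036,.09)],x-40,y-40)
cv2.imwrite("pics/e1.png",cv2.resize(g["image"][y-40:y+40,x-40:x+40],(560,560),interpolation=cv2.INTER_CUBIC))
```

```text
[ 0.03245771 -0.00742955 -0.04140129] 39.749467223882675
t 6.33 pos [ 0.4557 -0.2864  0.2546] yaw 29.39 zax [-0.0013  0.001  -1.    ] q [-15.  16.  52. 104. -14.  66. -19.] F [-0.7  0.3 -3.2] w 0.0132
shift [ 0.274  -0.4573  0.0051] spin -0.5343
[420.43024214 189.0778365 ]
[[418.3, 205.7], [415.2, 229.5]] 380 164
```

View pics/e1.png

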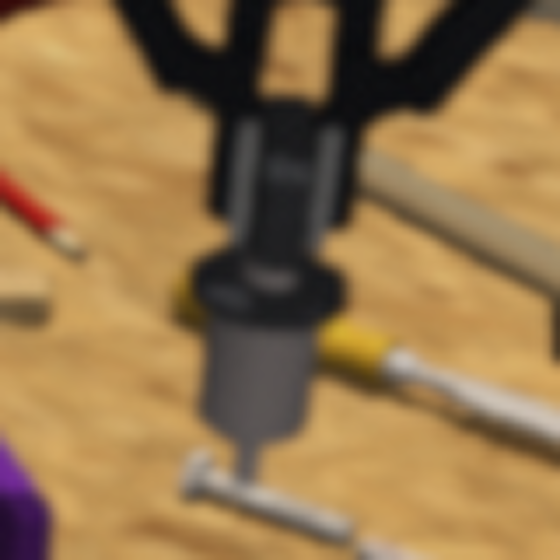

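Emit:
send_rows(plan=[[0.005, 0.02, -0.025, 0, -0.06], [0.005, 0.05, -0.06, 0, -0.14], [0.005, 0.08, -0.1, 0, -0.22], [0.005, 0.11, -0.14, 0, -0.3], [0.005, 0.14, -0.18, 0, -0.38], [0.005, 0.165, -0.22, 0, -0.46], [0.005, 0.19, -0.26, 0, -0.54], [0.005, 0.215, -0.3, 0, -0.62], [0.005, 0.235, -0.34, 0, -0.7], [0.005, 0.25, -0.38, 0, -0.78], [0.005, 0.26, -0.41, 0, -0.86], [0.005, 0.27, -0.44, 0, -0.92]])

```text
time_s: 7.88
position: [0.4752, 0.2297, 0.2548]
tool_rot: [[0.135, 0.991, -0.001], [0.991, -0.135, -0.001], [-0.001, -0.001, -1.0]]
wrist_force: [0.5, -0.1, -2.1]
width: 0.0134
finger_force: 39.8
```

```bash
python3 -c "
from h import *
shift([.469,.2465,.19],85)"
```

```text
t 7.88 pos [0.4752 0.2297 0.2548] yaw 82.23 zax [-6.e-04 -1.e-03 -1.e+00] q [-55.  11.  28. 105.  -6.  65. -33.] F [ 0.5 -0.1 -2.1] w 0.0134
shift [ 0.0159 -0.0083  0.0648] spin -0.0484
```

Emit:
send_rows(plan=[[0.005, 0.005, -0.003, 0.01, -0.02], [0.005, 0.012, -0.007, 0.03, -0.045], [0.005, 0.018, -0.008, 0.05, -0.048], [0.005, 0.019, -0.008, 0.07, -0.048], [0.005, 0.019, -0.008, 0.075, -0.048], [0.005, 0.019, -0.008, 0.075, -0.048], [0.005, 0.019, -0.008, 0.075, -0.048]])

```text
time_s: 8.75
position: [0.4709, 0.2488, 0.1812]
tool_rot: [[0.09, 0.996, 0.001], [0.996, -0.09, 0.001], [0.001, 0.001, -1.0]]
wrist_force: [1.0, 0.2, -2.5]
width: 0.0136
finger_force: 39.7
```

Run:
```python
from h import *
shift([.4692,.2495,.17],85)
g=grab_frame("scene");s=get_state();p=s["position"];T=np.array(s["tool_rot"])
print("pred shank axis px (TCP axis)",[proj(g,p+[0,0,-d]).round(2).tolist() for d in (.033,.056,.076,.09)])
print("per mm toolx",proj(g,p+T[:,0]*.01)-proj(g,p),"tooly",proj(g,p+T[:,1]*.01)-proj(g,p))
print("bore",proj(g,[.469,.2465,.068]))
cv2.imwrite("pics/e2.png",cv2.resize(g["image"][135:225,201:291],(585,585),interpolation=cv2.INTER_CUBIC))
```

```text
t 8.75 pos [0.4709 0.2488 0.1812] yaw 84.81 zax [ 1.4e-03  9.0e-04 -1.0e+00] q [-54.  16.  26. 109.  -8.  56. -30.] F [ 1.   0.2 -2.5] w 0.0136
shift [ 0.0005 -0.0018  0.0111] spin -0.0033
pred shank axis px (TCP axis) [[244.05, 167.18], [244.54, 174.91], [244.95, 181.53], [245.24, 186.1]]
per mm toolx [-2.19084462 -0.97348841] tooly [ 3.00021821 -0.88942497]
bore [245.78402973 194.04563592]
```

View pics/e2.png

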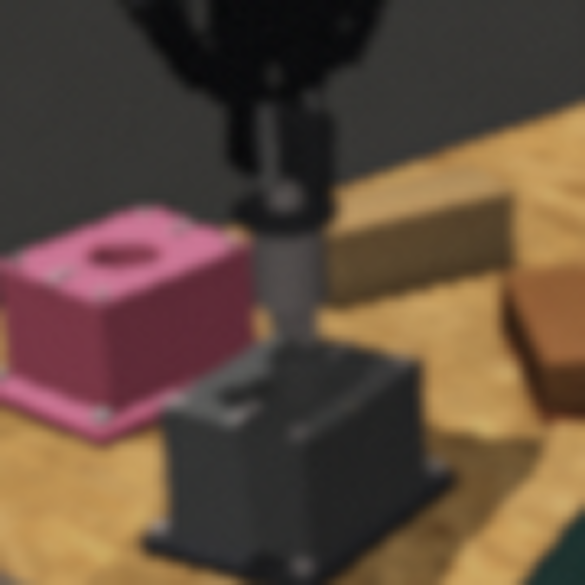

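Emit:
send_rows(plan=[[0.005, 0.001, -0.0018, 0.005, 0], [0.005, 0.001, -0.0018, 0.015, 0], [0.005, 0.001, -0.0018, 0.024, 0], [0.005, 0.001, -0.0018, 0.03, 0], [0.005, 0.001, -0.0018, 0.032, 0], [0.005, 0.001, -0.0018, 0.032, 0]])

```text
time_s: 9.55
position: [0.4686, 0.2501, 0.1482]
tool_rot: [[0.09, 0.996, 0.0], [0.996, -0.09, -0.0], [-0.0, 0.0, -1.0]]
wrist_force: [0.2, -0.5, -3.1]
width: 0.0131
finger_force: 39.8
```

Run:
```python
from h import *
shift([.4693,.250,.14],85)
```

```text
t 9.55 pos [0.4686 0.2501 0.1482] yaw 84.84 zax [ 0.e+00 -1.e-04 -1.e+00] q [-54.  18.  25. 111. -10.  53. -29.] F [ 0.2 -0.5 -3.1] w 0.0131
shift [0.     0.0007 0.0082] spin -0.0028
```

Free so far; lower slowly past the shank's entry, in small steps.

Emit:
send_rows(plan=[[0.005, 0, 0, 0.002, 0], [0.005, 0, 0, 0.004, 0], [0.005, 0, 0, 0.006, 0], [0.005, 0, 0, 0.008, 0], [0.005, 0, 0, 0.008, 0]])

```text
time_s: 10.18
position: [0.469, 0.2502, 0.1403]
tool_rot: [[0.09, 0.996, 0.001], [0.996, -0.09, 0.0], [0.0, 0.001, -1.0]]
wrist_force: [1.6, 0.3, -2.8]
width: 0.0138
finger_force: 39.6
```

Emit:
send_rows(plan=[[0.005, 0, 0, 0.002, 0], [0.005, 0, 0, 0.004, 0], [0.005, 0, 0, 0.006, 0], [0.005, 0, 0, 0.008, 0], [0.005, 0, 0, 0.01, 0], [0.005, 0, 0, 0.012, 0], [0.005, 0, 0, 0.013, 0], [0.005, 0, 0, 0.013, 0]])

```text
time_s: 11.18
position: [0.4691, 0.2503, 0.1274]
tool_rot: [[0.09, 0.996, 0.001], [0.996, -0.09, 0.001], [0.001, 0.001, -1.0]]
wrist_force: [4.4, 1.7, -1.6]
width: 0.0133
finger_force: 39.9
```

Emit:
send_rows(plan=[[0.005, 0.0003, 0.001, 0, 0], [0.005, 0.0003, 0.001, 0.002, 0], [0.005, 0.0003, 0.001, 0.004, 0], [0.005, 0.0003, 0.001, 0.006, 0], [0.005, 0.0003, 0.001, 0.008, 0], [0.005, 0.0003, 0.001, 0.01, 0], [0.005, 0.0003, 0.001, 0.01, 0]])

```text
time_s: 12.05
position: [0.4694, 0.2502, 0.117]
tool_rot: [[0.09, 0.996, -0.0], [0.996, -0.09, -0.0], [-0.0, -0.0, -1.0]]
wrist_force: [2.4, 0.4, -3.3]
width: 0.0135
finger_force: 39.6
```

Emit:
send_rows(plan=[[0.005, 0, 0.0005, 0.001, 0], [0.005, 0, 0.0005, 0.002, 0], [0.005, 0, 0.0005, 0.003, 0], [0.005, 0, 0.0005, 0.003, 0]])

```text
time_s: 12.55
position: [0.4696, 0.2501, 0.114]
tool_rot: [[0.09, 0.996, -0.001], [0.996, -0.09, -0.0], [-0.0, -0.001, -1.0]]
wrist_force: [1.4, -0.5, -2.6]
width: 0.0134
finger_force: 39.8
```

Emit:
send_rows(plan=[[0.005, 0, 0, 0.0007, 0], [0.005, 0, 0, 0.0014, 0], [0.005, 0, 0, 0.0014, 0]])

```text
time_s: 12.92
position: [0.4699, 0.2503, 0.113]
tool_rot: [[0.09, 0.996, -0.0], [0.996, -0.09, 0.0], [0.0, -0.0, -1.0]]
wrist_force: [1.1, 0.4, -2.8]
width: 0.0136
finger_force: 39.7
```

Emit:
send_rows(plan=[[0.005, 0, 0, 0.0007, 0], [0.005, 0, 0, 0.0014, 0], [0.005, 0, 0, 0.0014, 0]])

```text
time_s: 13.3
position: [0.4701, 0.2502, 0.1113]
tool_rot: [[0.09, 0.996, 0.0], [0.996, -0.09, -0.0], [-0.0, 0.0, -1.0]]
wrist_force: [0.9, -0.6, -2.9]
width: 0.0134
finger_force: 39.7
```

Emit:
send_rows(plan=[[0.005, 0, 0, 0.0007, 0], [0.005, 0, 0, 0.0014, 0], [0.005, 0, 0, 0.0014, 0]])

```text
time_s: 13.68
position: [0.4701, 0.2503, 0.1101]
tool_rot: [[0.09, 0.996, 0.0], [0.996, -0.09, 0.0], [0.0, 0.0, -1.0]]
wrist_force: [1.7, -0.9, -2.9]
width: 0.0136
finger_force: 39.7
```

Emit:
send_rows(plan=[[0.005, 0, 0, 0.0007, 0], [0.005, 0, 0, 0.0014, 0], [0.005, 0, 0, 0.0021, 0], [0.005, 0, 0, 0.0021, 0]])

```text
time_s: 14.18
position: [0.4701, 0.2503, 0.108]
tool_rot: [[0.09, 0.996, 0.0], [0.996, -0.09, 0.0], [0.0, 0.0, -1.0]]
wrist_force: [1.2, 0.3, -1.9]
width: 0.0133
finger_force: 39.7
```

Emit:
send_rows(plan=[[0.005, 0, 0, 0.0007, 0], [0.005, 0, 0, 0.0014, 0], [0.005, 0, 0, 0.0021, 0], [0.005, 0, 0, 0.0021, 0]])

```text
time_s: 14.68
position: [0.4701, 0.2503, 0.1059]
tool_rot: [[0.09, 0.996, 0.0], [0.996, -0.09, 0.0], [0.0, 0.0, -1.0]]
wrist_force: [1.2, 0.5, -3.0]
width: 0.0135
finger_force: 39.7
```

Emit:
send_rows(plan=[[0.005, 0, 0, 0.0007, 0], [0.005, 0, 0, 0.0014, 0], [0.005, 0, 0, 0.0021, 0], [0.005, 0, 0, 0.0021, 0]])

```text
time_s: 15.18
position: [0.4701, 0.2503, 0.1039]
tool_rot: [[0.09, 0.996, 0.0], [0.996, -0.09, 0.0], [0.0, 0.0, -1.0]]
wrist_force: [1.5, 0.2, -0.5]
width: 0.0136
finger_force: 39.9
```

Run:
```python
from h import *
shift([.4693,.250,.104],85);print(get_state()["wrist_torque"])
g=grab_frame("scene");cv2.imwrite("pics/e3.png",cv2.resize(g["image"][135:225,201:291],(585,585),interpolation=cv2.INTER_CUBIC))
```

```text
t 15.18 pos [0.4701 0.2503 0.1039] yaw 84.85 zax [ 2.e-04  2.e-04 -1.e+00] q [-52.  22.  24. 113. -12.  47. -27.] F [ 1.5  0.2 -0.5] w 0.0136
shift [-0.0003 -0.0008 -0.0001] spin -0.0027
[-0.04666067 -0.41780465  0.06070618]
```

View pics/e3.png

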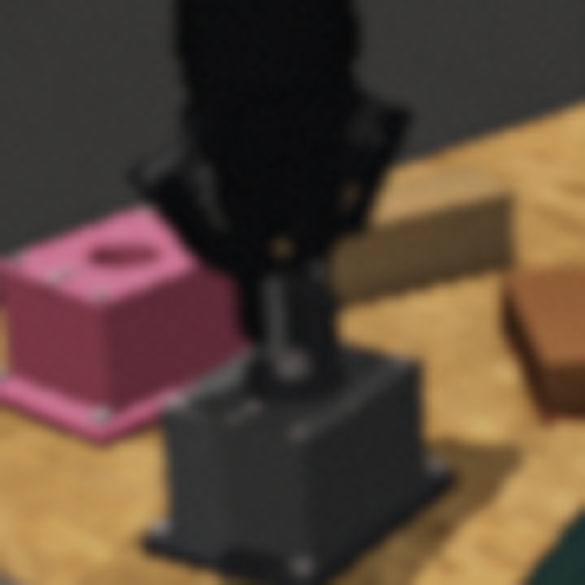

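The picture shows the collar at about (290,375) in the crop, on the unit's top face. The tang found the slot right away. A light push will confirm it is home.

Emit:
send_rows(plan=[[0.005, 0, 0, 0.0004, 0], [0.005, 0, 0, 0.0008, 0], [0.005, 0, 0, 0.001, 0], [0.005, 0, 0, 0.001, 0]])

```text
time_s: 15.72
position: [0.4702, 0.2503, 0.1039]
tool_rot: [[0.09, 0.996, -0.0], [0.996, -0.09, 0.001], [0.001, -0.0, -1.0]]
wrist_force: [-1.3, -1.0, 7.8]
width: 0.0132
finger_force: 41.3
```

Emit:
send_rows(plan=[[0.005, 0, 0.0002, 0, 0.06], [0.005, 0, 0.0004, 0, 0.12], [0.005, 0, 0.0006, 0, 0.18], [0.005, -0.0001, 0.0008, 0, 0.24], [0.005, -0.0002, 0.001, 0, 0.3], [0.005, -0.0002, 0.0012, 0, 0.35], [0.005, -0.0003, 0.0014, 0, 0.4], [0.005, -0.0003, 0.0014, 0, 0.4]], force=60)

```text
time_s: 16.73
position: [0.4716, 0.25, 0.1039]
tool_rot: [[0.47, 0.882, 0.0], [0.882, -0.47, 0.001], [0.001, -0.0, -1.0]]
wrist_force: [-0.5, -1.2, 8.6]
width: 0.0134
finger_force: 58.8
```

Run:
```python
from h import *
shift([.4733,.2477,.104],14.9);print(get_state()["wrist_torque"])
```

```text
t 16.73 pos [0.4716 0.25   0.1039] yaw 61.94 zax [ 1.e-04  6.e-04 -1.e+00] q [-56.  23.  29. 113. -15.  48. -47.] F [-0.5 -1.2  8.6] w 0.0134
shift [-0.0012  0.0025 -0.0001] spin 0.8211
[-0.36344451  0.16570309  0.07771461]
```

Emit:
send_rows(plan=[[0.005, 0, 0.0002, 0, 0.06], [0.005, 0, 0.0004, 0, 0.12], [0.005, 0, 0.0006, 0, 0.18], [0.005, -0.0001, 0.0008, 0, 0.24], [0.005, -0.0002, 0.001, 0, 0.3], [0.005, -0.0002, 0.0012, 0, 0.35], [0.005, -0.0003, 0.0014, 0, 0.41], [0.005, -0.0003, 0.0014, 0, 0.41]])

```text
time_s: 17.73
position: [0.4727, 0.2491, 0.1039]
tool_rot: [[0.783, 0.622, -0.0], [0.622, -0.783, 0.001], [0.0, -0.001, -1.0]]
wrist_force: [-1.9, -1.3, 9.1]
width: 0.0133
finger_force: 58.9
```

Emit:
send_rows(plan=[[0.005, 0, 0.0002, 0, 0.06], [0.005, 0, 0.0004, 0, 0.12], [0.005, 0, 0.0006, 0, 0.18], [0.005, -0.0001, 0.0008, 0, 0.24], [0.005, -0.0002, 0.001, 0, 0.3], [0.005, -0.0002, 0.0012, 0, 0.35], [0.005, -0.0003, 0.0014, 0, 0.41], [0.005, -0.0003, 0.0014, 0, 0.41], [0.005, -0.0003, 0.0014, 0, 0.41]])

```text
time_s: 18.85
position: [0.4733, 0.2479, 0.1039]
tool_rot: [[0.966, 0.258, -0.0], [0.258, -0.966, 0.001], [-0.0, -0.001, -1.0]]
wrist_force: [-1.7, -1.3, 9.6]
width: 0.0134
finger_force: 58.9
```

Run:
```python
from h import *
shift([.4733,.2477,.104],14.9);print(get_state()["wrist_torque"])
```

```text
t 18.85 pos [0.4733 0.2479 0.1039] yaw 14.97 zax [-3.e-04  1.e-03 -1.e+00] q [-65.  26.  41. 113. -22.  49. -87.] F [-1.7 -1.3  9.6] w 0.0134
shift [-0.      0.0002 -0.0001] spin 0.0012
[-0.45589749  0.3532515   0.091334  ]
```

Emit:
send_rows(plan=[[0.005, 0, 0, -0.001, 0], [0.005, 0, 0, -0.001, 0], [0.02, 0, 0, -0.001, 0], [0.035, 0, 0, -0.001, 0], [0.05, 0, 0, -0.001, 0], [0.05, 0, 0, -0.001, 0], [0.05, 0, 0, -0.001, 0]])

```text
time_s: 19.73
position: [0.4731, 0.2476, 0.1038]
tool_rot: [[0.966, 0.258, -0.0], [0.258, -0.966, 0.0], [-0.0, -0.0, -1.0]]
wrist_force: [0.6, 0.6, -0.4]
width: 0.0497
finger_force: 0.0
```

Emit:
send_rows(plan=[[0.05, 0, 0, -0.01, 0], [0.05, 0, 0, -0.03, 0], [0.05, 0, 0, -0.06, 0], [0.05, 0, 0, -0.09, 0], [0.05, 0, 0, -0.13, 0], [0.05, 0.05, 0.02, -0.15, 0], [0.05, 0.1, 0.04, -0.15, 0], [0.05, 0.15, 0.07, -0.15, 0], [0.05, 0.2, 0.1, -0.15, 0], [0.05, 0.25, 0.13, -0.15, 0], [0.05, 0.25, 0.15, -0.15, 0], [0.05, 0.25, 0.15, -0.15, 0]])

```text
time_s: 21.22
position: [0.7532, 0.1638, 0.2543]
tool_rot: [[0.967, 0.254, -0.0], [0.254, -0.967, -0.002], [-0.001, 0.002, -1.0]]
wrist_force: [-0.2, -0.1, 0.6]
width: 0.0498
finger_force: 0.0
```

Run:
```python
from h import *
f=grab_frame("top");g=grab_frame("scene")
a=cv2.resize(f["image"][202:252,231:281],(400,400),interpolation=cv2.INTER_CUBIC)
b=cv2.resize(g["image"][145:225,206:286],(400,400),interpolation=cv2.INTER_CUBIC)
cv2.imwrite("pics/f1.png",np.hstack([a,b]));print(get_state()["position"],get_state()["wrist_force"])
```

```text
[0.75234099 0.16812409 0.25481725] [-0.01288052  1.14610792  0.61624557]
```

View pics/f1.png

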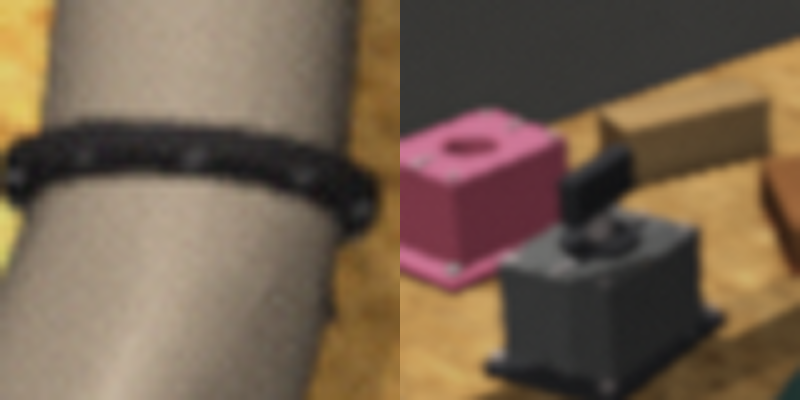

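Emit:
send_rows(plan=[[0.05, -0.01, 0.03, -0.03, 0], [0.05, -0.02, 0.07, -0.05, 0], [0.05, -0.04, 0.11, -0.05, 0], [0.05, -0.06, 0.15, -0.05, 0], [0.05, -0.08, 0.19, -0.05, 0], [0.05, -0.1, 0.23, -0.05, 0], [0.05, -0.12, 0.27, -0.05, 0], [0.05, -0.14, 0.31, -0.05, 0], [0.05, -0.16, 0.35, -0.05, 0], [0.05, -0.17, 0.38, -0.05, 0], [0.05, -0.17, 0.38, -0.05, 0]])

```text
time_s: 22.7
position: [0.6856, -0.2454, 0.3051]
tool_rot: [[0.967, 0.255, 0.001], [0.255, -0.967, -0.0], [0.001, 0.0, -1.0]]
wrist_force: [0.1, 0.6, -0.5]
width: 0.0498
finger_force: 0.0
```

Run:
```python
from h import *
f=grab_frame("top")
cv2.imwrite("pics/f2.png",cv2.resize(f["image"][202:252,231:281],(600,600),interpolation=cv2.INTER_CUBIC));print(get_state()["position"])
```

```text
[ 0.68674622 -0.24278577  0.30475916]
```

View pics/f2.png

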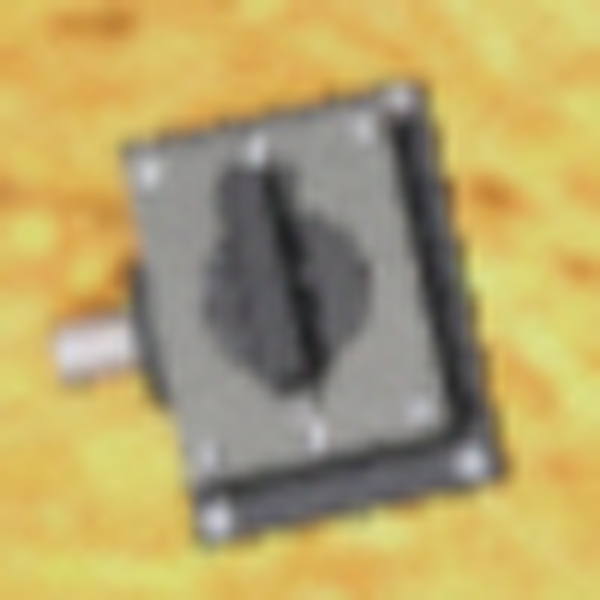

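The final crop shows the handle along (240,175)–(295,385), in line with the ribs at (257,150) and (317,435) to within about 3°. The collar is seated, so I'm handing the job in.

```bash
python3 -c "
from rig import close_job
print(close_job())"
```

```text
the job is handed in; nothing more can be done
None
```

I handed the job in: the key is seated fully home in the grey gear unit, released, with its T-handle in line with the index ribs to within about 3° (limit 7.4°). The tang dropped in on the first descent without a search turn, and the wrist never read more than about 10 N in the unit. The judge's verdict was not shown.

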